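Hold a glass plate home in the corner of a bow gauge

TASK

Slide the pale glass plate straight up out of its slotted rack and stand it upright on the bright metal seat of the bow gauge. Press it gently into the corner so that it lies flat against the back fence, pushing the dial indicator's spindle in, and touches the end stop at the same time. Finish while still gripping it and pressing it there for the reading (the spring would push it off); leave the dark steel plate in the rack and the other things alone.

Things in the scene. Friction and masses are not known exactly. Their poses are not given: they have to be found in the camera images.
- glass_plate_center (a point): centre of the loose pale green-white glass plate, 56 x 84 x 8 mm with cut corners, 0.14 kg. It stands upright in an end slot of the rack: its y axis (84 mm) is vertical, its x axis (56 mm) lies across the rack, its z axis (8 mm thick, the faces) lies along the rack. Its lower edge is 10 mm above the desk, its centre 52 mm, its top 94 mm
- glass_plate: the same plate; origin at the middle of one 56 x 84 mm face, axes as above
- rack: fixed blue plastic rack, 126 (x) x 76 (y) x 53 mm high; origin under its centre on the desk. Four slots in a row along x at -45, -15, 15, 45 mm; the glass and the steel plate stand in the outermost two, either way round. Floor 10 mm above the desk; grooved cheeks (y = +-23 to 34 mm) hold the plates' sides with 1 mm play up to 53 mm above the desk: a plate must rise 43 mm to be clear
- steel_plate_center (a point): centre of the dark steel plate, 55 x 84 x 8 mm, standing in the other end slot of the rack; it stays there
- gauge: fixed bow gauge on a grey base 160 (x) x 110 (y) mm; origin under the base's centre on the desk. The flat seat for the plate is 12 mm above the desk and lies in front (-x) of the back fence. A dial indicator, its round face up (52 mm wide, top 48 mm above the desk), stands behind the back fence. (The tall microscope stands to the right, y < -0.25 m, x > 0.4 m.)
- back_fence: fixed steel fence of the gauge, 10 (x) x 64 (y) mm, rising 40 mm above the seat (to 52 mm above the desk); axes as the gauge; origin in the middle of its foot at seat height. Its working face looks to the gauge's -x and lies at gauge x = -10 mm (fence x = -5 mm), from gauge y = -36 to 28 mm
- end_stop: fixed steel stop of the gauge, 44 (x) x 10 (y) mm, rising 40 mm above the seat; axes as the gauge; origin in the middle of its foot at seat height. Its working face looks to the gauge's -y and lies at gauge y = 30 mm (stop y = -5 mm), from gauge x = -58 to -14 mm
- seat_corner (a point): the point at seat height (12 mm above the desk) where the planes of both working faces meet, axes as the gauge. A plate that is home stands with its faces across the gauge's x axis, its 56 mm side along y, its centre at -4 mm in x, -28 mm in y, +42 mm in z from here
- spindle (a joint): the indicator's spindle: 0 = free, its round 5 mm tip 5 mm proud of the back fence (at gauge y = 2 mm, 24 mm above the seat); 0.005 = flush with the fence's face. Spring force 0.6 N when free, 1.6 N when flush, towards -x of the gauge
- loupe_center (a point): small black loupe, 40 mm wide, 36 mm high, loose on the desk; bystander, point half-way up
- case_center (a point): black round case, 43 mm wide, 54 mm high, loose on the desk; bystander, point half-way up
Not all that is in view belongs to the job. Leave any purple or turquoise look-alike of the glass_plate alone.

How it is judged (in metres and radians):
On the way:
1. the glass plate is held clear above the rack's cheeks (z of glass_plate_center in the frame of rack above 0.095 m and contact force between the fingers and glass_plate above 1 N), for 0.1 s.
At the end, for the whole second after the job is handed in: The plate stands on the seat (lower edge within 4 mm, upright within 4 degrees), flat on the back fence (within 4 degrees, spindle in at least 3.5 of 5 mm), pressing on back fence and end stop with at least 0.5 N each, gripped and at rest; the steel plate is in its slot (contact force between glass_plate and back_fence above 0.5 N and contact force between glass_plate and end_stop above 0.5 N and value of joint spindle above 0.0035 m and angle between the z axis of glass_plate_center and the x axis of gauge, either way round below 0.07 rad and angle between glass_plate_center's own y axis and vertical below 0.07 rad and z of glass_plate_center in the frame of seat_corner below 0.046 m and y of glass_plate_center in the frame of seat_corner between -0.031 and -0.024 m and x of glass_plate_center in the frame of seat_corner below 0 m and contact force between the fingers and glass_plate above 1 N and linear speed of glass_plate below 0.01 m/s and distance of steel_plate_center from where it was at the start of the episode below 0.015 m); the arm keeps its last pose, push and grip.
It fails at once if the glass plate is pressed against a fence with more than 40 N (contact force between glass_plate and back_fence above 40 N or contact force between glass_plate and end_stop above 40 N).
It fails at once if the steel plate is pulled about or another loose thing is pushed away (distance of steel_plate_center from where it was at the start of the episode above 0.02 m or distance of any of loupe_center, case_center from where it was at the start of the episode above 0.03 m).
It also fails if it takes over 61 s, if anything falls off the work surface, if the arm or the gripper's body presses on something with over 40 N, if the wrist force passes 120 N, or if a joint passes its speed limit or range.

ROBOT

A 6-joint arm with a two-finger parallel gripper is mounted at the origin on a cart in front of the work surface, level with it; the furniture and walls round the work are solid. World frame = base frame: x ahead of the robot, y to its left, z up, the work surface at z = 0. Lengths are in mm, angles in rad, forces in N, time in s.
With the tool pointing down it reaches from about 350 to 925 mm from the base axis. Payload 6.4 kg.
Tool frame: the origin (TCP) lies at the very end of the fingers, on their centre line; the grasp point (between the pads) lies r.grip_depth behind it (r.grip_depth is the distance from the TCP to the grasp point, in mm); z points along the fingers, y is the line along which they close (so a half turn about z gives the same grasp; the last joint's range is limited). The gripper opens to 94 mm and grips with 3 to 60 N. Pads are 16 mm wide; open, the fingers measure 119 mm over their backs; the gripper's body (75 mm by 177 mm) begins 78 mm behind the grasp point.
Start: joints at [1.167, 0.245, 1.558, -0, 1.339, -0.174], TCP at [148.055, 632.925, 205.455] pointing down, gripper open.
Joint ranges: [-3.13, 3.13], [-1.02, 2.26], [0.13, 2.54], [-0.95, 4.09], [0.21, 2.88], [-2.74, 2.74]. Speed limits (rad/s): [2.57, 2.57, 3.14, 3.14, 3.14, 3.14].

INTERFACE

Orientations are given as a unit quaternion [w, x, y, z].
In Python, from plant import r gives the robot as it stands.
- The arm moves only by the shell command python3 -m crank 'ROWS'. ROWS is JSON, a list of rows, each a list of 7 numbers: the opening, from 0 (shut) to 1 (fully open), then the shift along the tool's x, y, z in m, then the turn, a rotation vector about the tool's x, y, z in rad. A call has 1 to 12 rows; each row shifts and turns the commanded pose from where the row before left it, along the tool's axes as they then stand; what a row does not reach is not made up. A row lasts 1/10 s, in which the tool goes at most 50 mm and 8.59 degrees, less where a joint would pass 70% of its speed; a pose out of reach is approached as far as the arm can. A call is refused whole if a number of a shift passes 0.05 or a number of a turn 0.15, either way. A call with a gripper value outside its range is refused whole. The fingers move at their own pace and stop on an object; the grip force is fixed at half the most. Time passes only in rows, so rows that do not move let the fingers close. It gives the time, the measured TCP pose, the force, the opening and the grip force at its end, in the units of the state.
- r.state(): the state, without advancing time (a new reading comes with each control period).
- r.read_camera(name): name is "scene" or "top" or "wrist"; returns a dict with "img" (384x512x3 uint8, blue, green, red), "mtx" (3x3 intrinsics, pixels), "xyz" and "orientation" of the camera in the world. Camera axes: x right, y down, z forward; pixel columns grow to the right and rows downward; lengths in mm; the calibration is good to about 2 mm. A picture is of the moment at which its call begins. There is no depth.
- r.close_job(): hands the job in; it is judged then, once.
The state is a dict: "clock": time; "joint_pos": joint angles; "joint_vel": joint speeds; "tau": joint torques, N m; "tool_pos": TCP position; "tool_rot": TCP orientation; "force": force on the tool from outside, world axes, zero at the start; "moment": the same for the moment, N m; "width": finger opening in mm; "grasp_force": force on a finger pad.
Only numpy, scipy, OpenCV 4.12 (cv2) and the standard library are available. Lean on these libraries where they do the work, as an engineer would, in place of code of your own. Each camera call takes 0.05 s, during which the arm holds its last target. There are 200 camera calls.

## Working session

There is one attempt and no reset: what is moved stays moved. The work goes in short steps, Python scripts to look and compute and a shell command to move; the robot and the scene stay as the last step left them, time stands still between calls to the robot, and variables do not carry over. Pictures are saved under pics/ and viewed, at most 10 in all, crops included, and the job is handed in when it is done.

```bash
mkdir -p pics; ls; python3 - <<'E'
from plant import r
import cv2
s=r.state();print({k:s[k] for k in('clock','tool_pos','tool_rot','force','width')},r.grip_depth)
for n in('scene','top'):
    c=r.read_camera(n);cv2.imwrite(f'pics/{n}0.png',c['img']);print(n,c['mtx'],c['xyz'],c['orientation'])
E
```

```text
pics
{'clock': 0.0, 'tool_pos': array([147.795626  , 632.35631589, 204.33364919]), 'tool_rot': array([-2.77785120e-04,  1.14644105e-01,  9.93406164e-01, -9.19388760e-04]), 'force': array([ 0.3041668 ,  0.14037354, -0.36659814]), 'width': 94.11906873544747} 18.8
scene [[365.61532489   0.         249.72946558]
 [  0.         365.61532489 191.25933344]
 [  0.           0.           1.        ]] [  46.89227588 -467.26035706  437.46824924] [-0.47586208  0.77893093 -0.34347585  0.22101186]
top [[493.12756194   0.         256.00076505]
 [  0.         493.12756194 192.55019966]
 [  0.           0.           1.        ]] [ 362.31998328   55.98347633 1218.86332759] [ 0.07516705 -0.69485188  0.71079696 -0.07936285]
```

View pics/scene0.png

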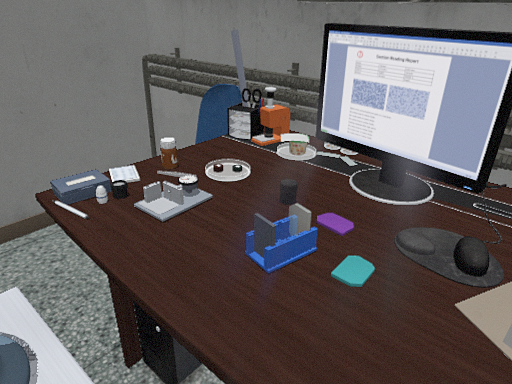

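View pics/top0.png

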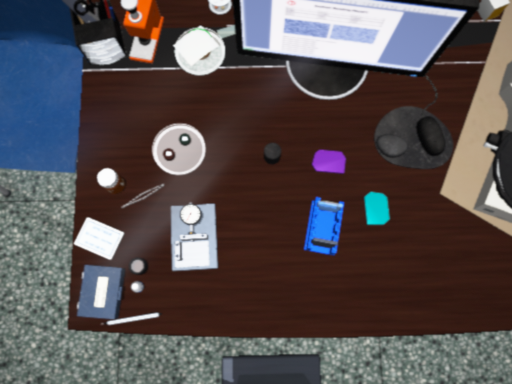

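Lookalikes for the glass plate, scene pixels:
- Pale plate in the rack: (300,220)
- Dark steel plate in the rack: (265,235)
- Turquoise decoy: (352,270)
- Purple decoy: (336,223)

The pale one in the rack, at its far (+x) end, fits the description. I'll check it in a close crop.

```bash
cat > h.py <<'E'
import numpy as np, cv2
from scipy.spatial.transform import Rotation as R
from plant import r
def rot(q): return R.from_quat(q,scalar_first=True)
def ray(c,uv):
    d=np.linalg.inv(c['mtx'])@np.r_[uv,1.]; return rot(c['orientation']).apply(d)
def atz(c,uv,z):
    d=ray(c,uv); o=np.array(c['xyz']); return o+d*(z-o[2])/d[2]
def proj(c,p):
    p=rot(c['orientation']).inv().apply(np.atleast_2d(p)-c['xyz']); q=p@np.array(c['mtx']).T; return q[:,:2]/q[:,2:]
E
python3 - <<'E'
from h import *
c=r.read_camera('top');s=r.read_camera('scene')
z=lambda i,x,y,w,h,k:cv2.resize(i[y:y+h,x:x+w],None,fx=k,fy=k,interpolation=cv2.INTER_CUBIC)
a=z(c['img'],165,195,60,80,5);b=z(c['img'],295,190,60,80,5)
cv2.imwrite('pics/c1.png',np.vstack([np.hstack([a,b])]))
cv2.imwrite('pics/c2.png',z(s['img'],240,195,85,75,7))
for p in [(171,204),(216,204),(217,268),(172,271)]: print(atz(c,p,6).round())
for p in [(313,198),(344,201),(335,254),(305,250)]: print(atz(c,p,53).round())
E
```

```text
[608. 259.   6.]
[605. 146.   6.]
[446. 145.   6.]
[441. 254.   6.]
[605. -91.  53.]
[ 596. -166.   53.]
[ 469. -137.   53.]
[480. -66.  53.]
```

View pics/c1.png

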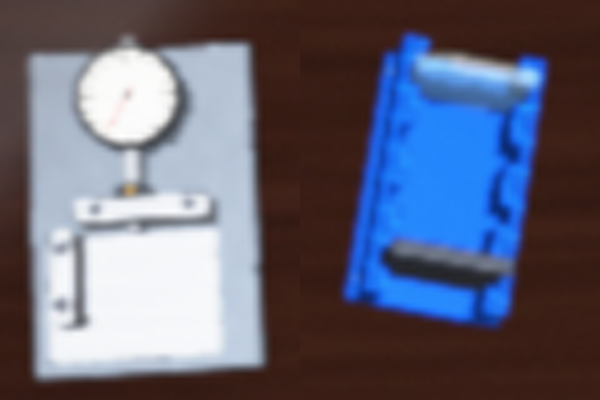

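View pics/c2.png

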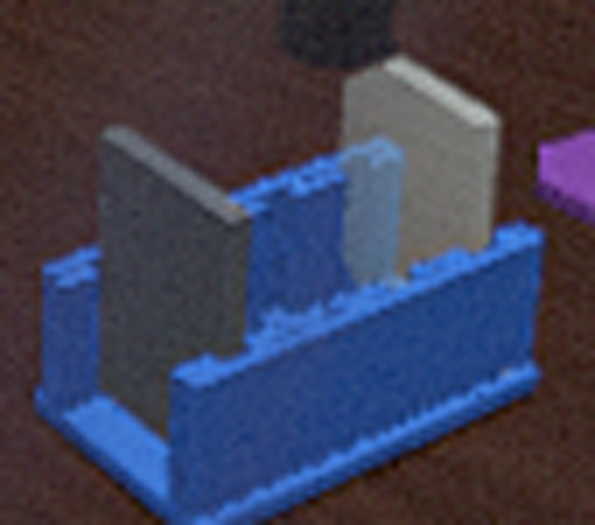

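The crop confirms it: the pale translucent plate stands in the far (+x) slot (crop c2 (420,160)) and the dark plate in the near slot. In the top crop the fence is at (145,208), the end stop at (65,275) and the dial behind the fence, so the gauge x axis points roughly along world +x. I'll move over the gauge for a close wrist view.

```bash
R='[1,-0.035,-0.0285,-0.005,0,0,0]'; python3 -m crank '[[1,-0.035,-0.0285,-0.005,0,0,0],[1,-0.035,-0.0285,-0.005,0,0,0],[1,-0.035,-0.0285,-0.005,0,0,0],[1,-0.035,-0.0285,-0.005,0,0,0],[1,-0.035,-0.0285,-0.005,0,0,0],[1,-0.035,-0.0285,-0.005,0,0,0],[1,-0.035,-0.0285,-0.005,0,0,0],[1,-0.035,-0.0285,-0.005,0,0,0],[1,-0.035,-0.0285,-0.005,0,0,0],[1,-0.035,-0.0285,-0.005,0,0,0],[1,-0.035,-0.0285,-0.005,0,0,0],[1,-0.035,-0.0285,-0.005,0,0,0]]'
python3 -m crank '[[1,0,0,0,0,0,0.148],[1,0,0,0,0,0,0.148],[1,0,0,0,0,0,0.148],[1,0,0,0,0,0,0.148],[1,0,0,0,0,0,0.148],[1,0,0,0,0,0,0.148],[1,0,0,0,0,0,0.148],[1,0,0,0,0,0,0.148],[1,0,0,0,0,0,0.148],[1,0,0,0,0,0,0],[1,0,0,0,0,0,0]]'
python3 - <<'E'
from h import *
s=r.state();print(s['clock'],s['tool_pos'],rot(s['tool_rot']).as_matrix().round(3),s['joint_pos'])
c=r.read_camera('wrist');print(c['xyz'],rot(c['orientation']).as_matrix().round(3),c['mtx'])
cv2.imwrite('pics/w1.png',c['img']);import pickle;pickle.dump(c,open('w1.pkl','wb'))
E
```

```text
clock: 1.4
tool_pos: [479.9, 202.6, 265.7]
tool_rot: [0.0, 0.115, 0.993, 0.0]
force: [0.9, 0.5, -0.3]
width: 93.8
grasp_force: 0.0
clock: 2.5
tool_pos: [479.0, 204.2, 265.3]
tool_rot: [-0.0, 0.703, 0.711, -0.0]
force: [-0.1, 0.5, 0.1]
width: 93.8
grasp_force: 0.0
2.5 [479.00962344 204.22740128 265.32197084] [[-0.012  1.    -0.   ]
 [ 1.     0.012 -0.   ]
 [-0.    -0.    -1.   ]] [ 1.85063229e-01 -1.08272327e-01  1.82008032e+00 -6.45391068e-06
  1.43005703e+00  1.72984331e-01]
[477.18273655 278.37612137 444.57854875] [[ 1.     0.011  0.003]
 [ 0.011 -0.967 -0.254]
 [ 0.     0.254 -0.967]] [[281.9362438    0.         256.4078845 ]
 [  0.         281.9362438  189.62856337]
 [  0.           0.           1.        ]]
```

View pics/w1.png

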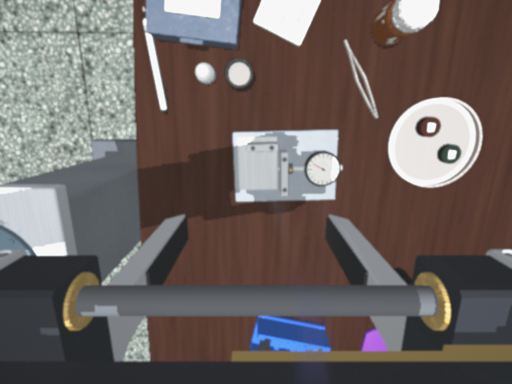

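The wrist view shows the gauge at (287,165), fence near (285,172), stop near (262,148); the image axes lie along world x and -y. I'll enlarge that area to measure the working faces.

```bash
python3 - <<'E'
from h import *
import pickle
c=pickle.load(open('w1.pkl','rb'))
a=cv2.resize(c['img'][122:212,225:350],None,fx=6,fy=6,interpolation=cv2.INTER_CUBIC)
# predicted overlay for centre(525,201), yaw 1deg
def ov(cx,cy,yaw,col):
    M=R.from_euler('z',yaw,degrees=True)
    for P,z in [([(-80,-55),(80,-55),(80,55),(-80,55)],11),([(-10,-36),(0,-36),(0,28),(-10,28)],52),([(-58,30),(-14,30),(-14,40),(-58,40)],52)]:
        q=M.apply([(x,y,z) for x,y in P])+[cx,cy,0]
        q=(proj(c,q)-[225,122]+.5)*6
        cv2.polylines(a,[q.astype(int)],True,col,1)
ov(525,201,1,(0,0,255))
cv2.imwrite('pics/c3.png',a)
E
```

```text
(no output)
```

View pics/c3.png

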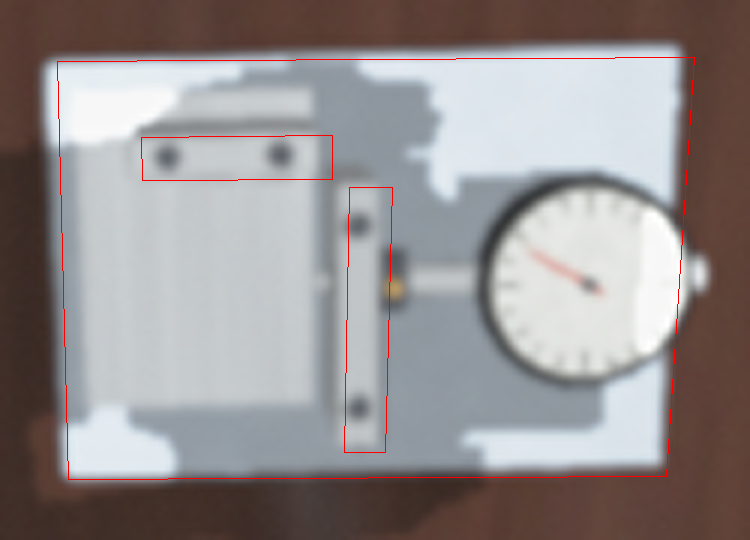

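The overlay sits about 2 mm off, which gives gauge centre ≈ (522.8, 202.7) and yaw ≈ 1.6°. Base, fence and stop sizes agree. Next I move above the glass plate.

```bash
python3 -m crank '[[1,-0.0328,0.0096,0.0115,0,0,0],[1,-0.0328,0.0096,0.0115,0,0,0],[1,-0.0328,0.0096,0.0115,0,0,0],[1,-0.0328,0.0096,0.0115,0,0,0],[1,-0.0328,0.0096,0.0115,0,0,0],[1,-0.0328,0.0096,0.0115,0,0,0],[1,-0.0328,0.0096,0.0115,0,0,0],[1,-0.0328,0.0096,0.0115,0,0,0],[1,-0.0328,0.0096,0.0115,0,0,0],[1,-0.0328,0.0096,0.0115,0,0,0],[1,0,0,0,0,0,0.11],[1,0,0,0,0,0,0.11]]'
python3 -m crank '[[1,0,0,0,0,0,0],[1,0,0,0,0,0,0]]'
python3 - <<'E'
from h import *
import pickle
c=r.read_camera('wrist');pickle.dump(c,open('w2.pkl','wb'))
print(r.state()['tool_pos'])
a=cv2.resize(c['img'],(800,600),interpolation=cv2.INTER_CUBIC)
def ov(cx,cy,yaw,col):
    M=R.from_euler('z',yaw,degrees=True)
    B=lambda x,y,hx,hy:[(x-hx,y-hy),(x+hx,y-hy),(x+hx,y+hy),(x-hx,y+hy)]
    for P,z in [(B(45,0,4,28),94),(B(-45,0,4,27.5),94),(B(0,28.5,63,5.5),53),(B(0,-28.5,63,5.5),53)]:
        q=(proj(c,M.apply([(x,y,z) for x,y in P])+[cx,cy,0])+.5)*800/512
        cv2.polylines(a,[q.round().astype(int)],True,col,1)
ov(535,-113.4,-12,(0,0,255))
cv2.imwrite('pics/w2.png',a)
E
```

```text
clock: 3.75
tool_pos: [577.8, -124.0, 149.6]
tool_rot: [-0.001, 0.779, 0.627, -0.0]
force: [-0.5, 0.1, 0.2]
width: 94.1
grasp_force: 0.0
clock: 3.95
tool_pos: [578.1, -122.8, 150.5]
tool_rot: [-0.0, 0.777, 0.63, -0.0]
force: [-0.4, 0.3, -0.2]
width: 94.1
grasp_force: 0.0
[ 578.07582998 -122.70676298  150.53145072]
```

View pics/w2.png

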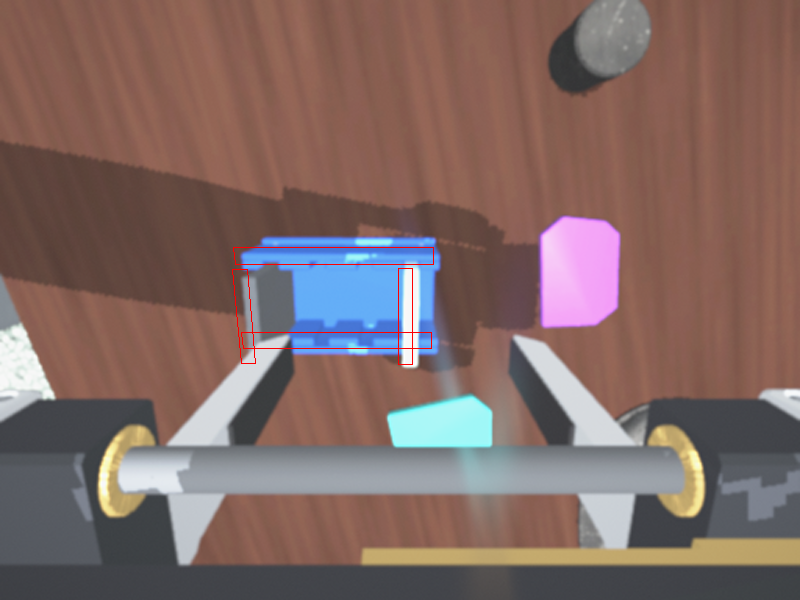

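The plate is seen edge-on at (410,315), about 5 px right of the prediction, with slightly different yaw. I'll measure its edges numerically.

```bash
python3 - <<'E'
from h import *
import pickle
c=pickle.load(open('w2.pkl','rb')); im=c['img'].astype(float)
red=im[:,:,2]
b=[]
for v in range(160,246,4):
    row=red[v,250:278]; print(v,row.astype(int)) if v%8==0 else 0
for v in range(174,232):
    w=np.clip(red[v,252:276]-130,0,None)
    if w.sum()>200: b.append(((w*np.arange(252,276)).sum()/w.sum(),v))
b=np.array(b); k=np.polyfit(b[:,1],b[:,0],1); print(b[[0,-1]],k, np.std(b[:,0]-np.polyval(k,b[:,1])))
p=[atz(c,(np.polyval(k,v),v),94) for v in (b[0,1],b[-1,1])]; print(p, np.degrees(np.arctan2(*(p[0]-p[1])[:2])))
E
```

```text
160 [70 71 71 71 70 71 72 72 73 73 73 74 75 76 75 76 76 77 75 74 74 73 73 72
 72 71 71 71]
168 [ 99  99  99  98  99  99  98  97 110 142 161 165 165 164 164 162 151 125
 100  98 101 101 100 100  99  98  99  98]
176 [102 102 102 102 102 102 101 118 181 237 245 245 245 245 245 245 245 234
 171 113 105 105 105 104 105 102  98  91]
184 [102 102 102 102 102 101 101 121 195 244 247 246 246 246 246 246 246 237
 176 115 106 108 107 106 106 104  98  94]
192 [101 101 101 101 102 101 101 132 219 249 248 247 247 247 247 247 248 245
 187 116 105 107 108 108 108 105  99  96]
200 [ 99 100 100  99 100  99 101 135 226 250 248 247 247 247 247 247 249 237
 162 109 103 105 106 108 108 106 103 101]
208 [ 70  70  71  71  70  70  82 142 233 250 248 247 247 247 247 248 249 212
 117  77  76  78  80  83  84  86  89  94]
216 [ 81  81  81  81  80  80  88 139 227 249 247 247 247 247 247 248 248 192
 100  78  81  82  84  85  87  90  91  92]
224 [ 98  99  98  99  98  98 113 177 243 249 247 247 247 247 247 248 248 195
 113  97 100 100 101 102 103 104 105 105]
232 [131 122 118 117 114 107 128 209 249 249 248 247 247 247 248 249 246 185
 110  97  98  99  98  99  99 101 103 102]
240 [143 145 149 150 149 151 150 151 150 150 150 149 147 146 146 145 144 144
 144 143 144 143 142 141 139 139 140 141]
[[263.04388422 174.        ]
 [261.93771044 231.        ]] [-1.92481947e-02  2.66439894e+02] 0.0627542926724019
[array([588.03787638, -98.4054549 ,  94.        ]), array([ 576.57633601, -149.34138979,   94.        ])] 12.68140599132144
```

Plate top measured as a 9.4 px (8 mm) strip, centre 4.8 mm along tool +y and about 1 mm along -x, with an extra 0.8° turn needed. Next I descend to tip z ≈ 61 (above the cheeks at 53) and close part-way to check centring.

```bash
python3 -m crank '[[1,-0.001,0.0048,0,0,0,0.014],[1,0,0,0.025,0,0,0],[1,0,0,0.03,0,0,0],[0.25,0,0,0.025,0,0,0],[0.25,0,0,0.009,0,0,0],[0.25,0,0,0,0,0,0],[0.25,0,0,0,0,0,0],[0.25,0,0,0,0,0,0],[0.25,0,0,0,0,0,0],[0.25,0,0,0,0,0,0]]'
python3 - <<'E'
from h import *
c=r.read_camera('wrist')
cv2.imwrite('pics/w3.png',cv2.resize(c['img'][130:290,150:363],None,fx=3.7,fy=3.7,interpolation=cv2.INTER_CUBIC))
E
```

```text
clock: 5.0
tool_pos: [583.1, -125.1, 62.4]
tool_rot: [0.001, 0.782, 0.623, 0.0]
force: [-0.1, -0.7, -0.2]
width: 41.3
grasp_force: 0.0
```

View pics/w3.png

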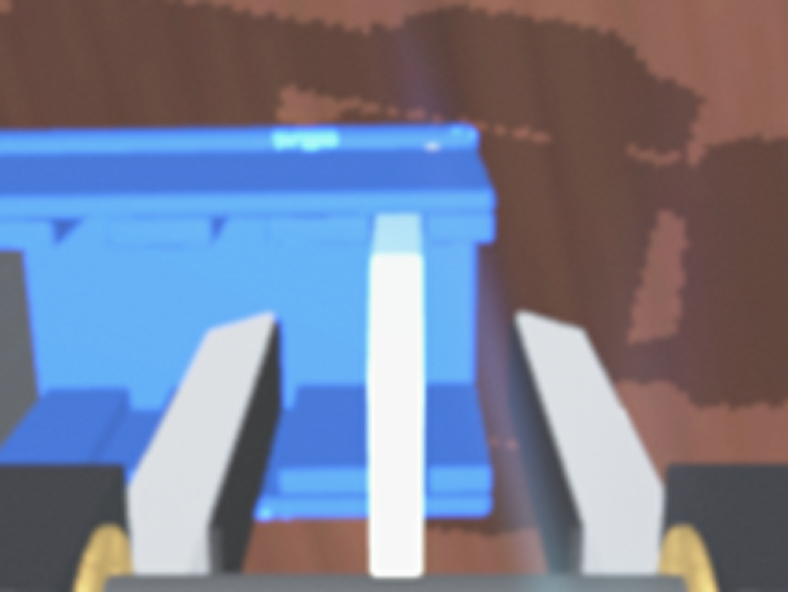

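The fingers are centred on the plate (mid 396 against plate 397) and parallel to it. Close.

```bash
python3 -m crank '[[0,0,0,0,0,0,0],[0,0,0,0,0,0,0],[0,0,0,0,0,0,0],[0,0,0,0,0,0,0],[0,0,0,0,0,0,0],[0,0,0,0,0,0,0],[0,0,0,0,0,0,0],[0,0,0,0,0,0,0]]'; python3 -m crank '[[0,0,0,-0.005,0,0,0],[0,0,0,-0.01,0,0,0],[0,0,0,-0.01,0,0,0],[0,0,0,-0.01,0,0,0],[0,0,0,-0.01,0,0,0],[0,0,0,-0.02,0,0,0],[0,0,0,-0.02,0,0,0],[0,0,0,-0.02,0,0,0],[0,0,0,0,0,0,0],[0,0,0,0,0,0,0]]'
```

```text
clock: 5.85
tool_pos: [583.1, -125.1, 61.6]
tool_rot: [0.001, 0.782, 0.623, 0.0]
force: [4.5, -1.4, -3.5]
width: 7.9
grasp_force: 30.0
clock: 6.85
tool_pos: [581.9, -124.6, 166.0]
tool_rot: [-0.001, 0.782, 0.623, -0.0]
force: [-0.2, 0.1, -1.9]
width: 7.5
grasp_force: 30.0
```

Lifted with 30 N grip. Now over to the gauge, staging about 18 mm in front of the fence and 6 mm off the stop, turned to yaw +1.6°.

```bash
python3 -m crank '[[0,0.0368,-0.02,0,0,0,0],[0,0.0368,-0.02,0,0,0,0],[0,0.0368,-0.02,0,0,0,0],[0,0.0368,-0.02,0,0,0,0],[0,0.0368,-0.02,0,0,0,0],[0,0.0368,-0.02,0,0,0,0],[0,0.0368,-0.02,0,0,0,0],[0,0.0368,-0.02,0,0,0,0],[0,0,0,0,0,0,-0.127],[0,0,0,0,0,0,-0.127],[0,0,0,0,0,0,0],[0,0,0,0,0,0,0]]'
python3 -m crank '[[0,0,0,0.02,0,0,0],[0,0,0,0.02,0,0,0],[0,0,0,0.02,0,0,0],[0,0,0,0.02,0,0,0],[0,0,0,0,0,0,0],[0,0,0,0,0,0,0]]'
python3 - <<'E'
from h import *
c=r.read_camera('wrist')
cv2.imwrite('pics/w4.png',cv2.resize(c['img'][90:290,130:383],None,fx=3,fy=3,interpolation=cv2.INTER_CUBIC))
E
```

```text
clock: 8.05
tool_pos: [491.4, 197.5, 165.2]
tool_rot: [-0.001, 0.698, 0.716, -0.001]
force: [-0.5, 0.3, -1.9]
width: 7.4
grasp_force: 30.0
clock: 8.65
tool_pos: [492.1, 197.5, 86.3]
tool_rot: [-0.0, 0.697, 0.717, -0.0]
force: [0.7, -0.6, -0.6]
width: 7.6
grasp_force: 30.0
```

View pics/w4.png

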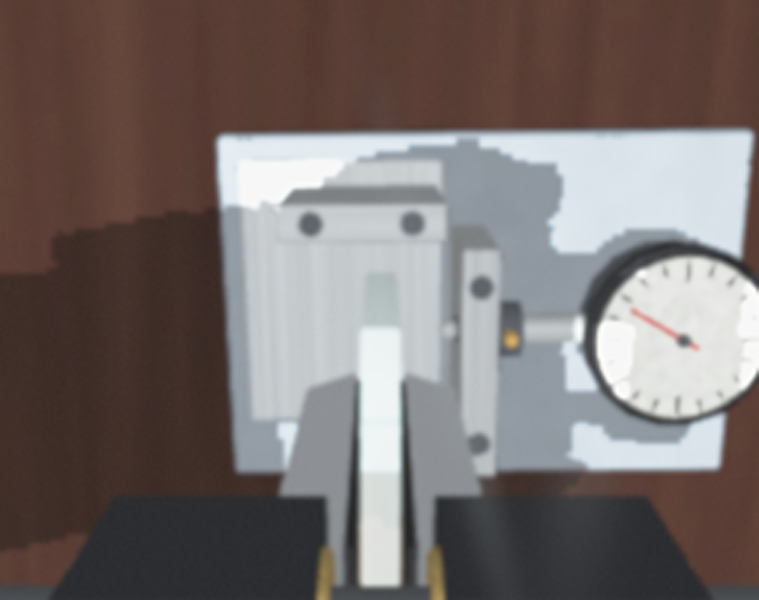

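The plate hangs over the seat, clear of the fence face (col 462) and the stop face (row 241) and parallel to the fence. The spindle tip is at (450,330). I lower it until it touches.

```bash
python3 -m crank '[[0,0,0,0.01,0,0,0],[0,0,0,0.008,0,0,0],[0,0,0,0.002,0,0,0],[0,0,0,0,0,0,0],[0,0,0,0,0,0,0]]'; python3 -m crank '[[0,0,0,0.001,0,0,0],[0,0,0,0.001,0,0,0],[0,0,0,0,0,0,0]]';  python3 -m crank '[[0,0,0,0.001,0,0,0],[0,0,0,0,0,0,0]]'
```

```text
clock: 9.2
tool_pos: [492.4, 197.9, 66.5]
tool_rot: [0.0, 0.697, 0.717, 0.0]
force: [0.8, -0.4, -1.2]
width: 8.2
grasp_force: 30.0
clock: 9.5
tool_pos: [492.2, 197.8, 64.5]
tool_rot: [0.0, 0.697, 0.717, 0.0]
force: [0.5, -0.4, -1.8]
width: 7.4
grasp_force: 30.0
clock: 9.7
tool_pos: [492.4, 197.9, 63.6]
tool_rot: [0.0, 0.697, 0.717, 0.0]
force: [0.3, 0.3, -0.4]
width: 7.9
grasp_force: 30.0
```

```bash
python3 -m crank '[[0,0,0,0.0005,0,0,0],[0,0,0,0,0,0,0]]' | grep -E 'force|pos';  python3 -m crank '[[0,0,0,0.0005,0,0,0],[0,0,0,0,0,0,0]]'| grep -E 'force|pos'
```

```text
tool_pos: [492.5, 197.9, 63.4]
force: [-1.1, -1.0, 2.4]
grasp_force: 30.0
tool_pos: [492.6, 197.9, 63.3]
force: [-1.3, 0.5, 5.9]
grasp_force: 30.0
```

Seated. I raise about 0.8 mm to free it, then creep towards the fence.

```bash
python3 -m crank '[[0,0,0,-0.0008,0,0,0],[0,0,0.003,0,0,0,0],[0,0,0.003,0,0,0,0],[0,0,0.002,0,0,0,0],[0,0,0.001,0,0,0,0],[0,0,0,0,0,0,0]]' | grep -E 'force|pos'
for i in 1; do python3 -m crank '[[0,0,0.001,0,0,0,0],[0,0,0.001,0,0,0,0],[0,0,0,0,0,0,0]]'| grep -E 'force|pos';  python3 -m crank '[[0,0,0.001,0,0,0,0],[0,0,0,0,0,0,0]]'| grep -E 'force|pos'; done
```

```text
tool_pos: [500.2, 198.0, 63.2]
force: [-4.9, 0.7, 6.7]
grasp_force: 30.0
tool_pos: [502.4, 198.1, 63.2]
force: [-3.4, -0.2, 4.5]
grasp_force: 30.0
tool_pos: [503.2, 198.1, 63.2]
force: [-5.0, -0.7, 6.5]
grasp_force: 30.0
```

```bash
python3 -m crank '[[0,0,0,-0.001,0,0,0],[0,0,0,0,0,0,0],[0,0,0,0,0,0,0]]'; python3 -m crank '[[0,0,0,-0.0005,0,0,0],[0,0,0,0,0,0,0],[0,0,0,0,0,0,0]]'
```

```text
clock: 11.5
tool_pos: [504.3, 198.1, 63.9]
tool_rot: [0.0, 0.697, 0.717, 0.0]
force: [-0.0, -0.6, -1.6]
width: 7.8
grasp_force: 30.0
clock: 11.8
tool_pos: [504.3, 198.1, 64.7]
tool_rot: [0.0, 0.697, 0.717, 0.0]
force: [-0.3, -0.2, -1.8]
width: 7.7
grasp_force: 30.0
```

```bash
python3 -m crank '[[0,0,0.001,0.0005,0,0,0],[0,0,0.001,0,0,0,0],[0,0,0,0,0,0,0]]'| grep -E 'force|pos';  python3 -m crank '[[0,0,0.001,0,0,0,0],[0,0,0,0,0,0,0]]'| grep -E 'force|pos'; python3 -m crank '[[0,0,0.001,0,0,0,0],[0,0,0,0,0,0,0]]'| grep -E 'force|pos'
```

```text
tool_pos: [506.1, 198.2, 64.1]
force: [-1.5, 0.3, -0.7]
grasp_force: 30.0
tool_pos: [507.2, 198.3, 64.2]
force: [-0.8, 0.0, -0.6]
grasp_force: 30.0
tool_pos: [508.2, 198.3, 64.2]
force: [-1.1, 0.9, -0.6]
grasp_force: 30.0
```

```bash
for i in 1; do python3 -m crank '[[0,0,0.0005,0,0,0,0],[0,0,0.0005,0,0,0,0],[0,0,0,0,0,0,0]]'| grep -E ' |pos'|grep -E '^force|pos';  python3 -m crank '[[0,0,0.0005,0,0,0,0],[0,0,0,0,0,0,0]]'| grep -E '^force|pos'; python3 -m crank '[[0,0,0.0005,0,0,0,0],[0,0,0,0,0,0,0]]'| grep -E '^force|pos'; done
```

```text
tool_pos: [509.2, 198.3, 64.2]
force: [-2.0, 0.8, -1.5]
tool_pos: [509.4, 198.3, 64.2]
force: [-2.1, 0.8, 0.8]
tool_pos: [509.5, 198.3, 64.2]
force: [-5.2, -0.2, 0.7]
```

Fence contact at x ≈ 509.4 (predicted 508.7). I ease off 0.5 mm and slide towards the end stop.

```bash
python3 -m crank '[[0,0,-0.0005,0,0,0,0],[0,0.001,0,0,0,0,0],[0,0.001,0,0,0,0,0],[0,0.001,0,0,0,0,0],[0,0,0,0,0,0,0]]'| grep -E '^force|pos';  python3 -m crank '[[0,0.001,0,0,0,0,0],[0,0,0,0,0,0,0]]'| grep -E '^force|pos'; python3 -m crank '[[0,0.001,0,0,0,0,0],[0,0,0,0,0,0,0]]'| grep -E '^force|pos'; python3 -m crank '[[0,0.0005,0,0,0,0,0],[0,0,0,0,0,0,0]]'| grep -E '^force|pos'
```

```text
tool_pos: [509.3, 201.3, 63.9]
force: [-3.0, -1.9, -2.4]
tool_pos: [509.3, 202.4, 64.0]
force: [-3.5, -2.4, -2.1]
tool_pos: [509.3, 203.3, 64.1]
force: [-4.5, -2.7, -1.4]
tool_pos: [509.3, 203.7, 64.1]
force: [-3.9, -3.5, -2.8]
```

```bash
python3 -m crank '[[0,0.0005,0,0,0,0,0],[0,0,0,0,0,0,0]]'| grep -E '^force|pos';  python3 -m crank '[[0,0.0005,0,0,0,0,0],[0,0,0,0,0,0,0]]'| grep -E '^force|pos'; python3 -m crank '[[0,0.0005,0,0,0,0,0],[0,0,0,0,0,0,0]]'| grep -E '^force|pos'
```

```text
tool_pos: [509.3, 204.2, 64.1]
force: [-4.1, -3.9, -1.3]
tool_pos: [509.2, 204.7, 64.1]
force: [-4.5, -2.3, -1.6]
tool_pos: [509.2, 205.2, 64.1]
force: [-4.3, -2.5, -2.0]
```

Still sliding (Fy about -2.5 N, friction only). I continue.

```bash
python3 -m crank '[[0,0.0005,0,0,0,0,0],[0,0.0005,0,0,0,0,0],[0,0,0,0,0,0,0]]'| grep -E '^force|pos';  python3 -m crank '[[0,0.0005,0,0,0,0,0],[0,0,0,0,0,0,0]]'| grep -E '^force|pos'; python3 -m crank '[[0,0.0005,0,0,0,0,0],[0,0,0,0,0,0,0]]'| grep -E '^force|pos'
```

```text
tool_pos: [509.2, 206.0, 64.1]
force: [-4.6, -4.5, -1.1]
tool_pos: [509.2, 206.1, 64.1]
force: [-5.1, -5.4, -0.7]
tool_pos: [509.2, 206.2, 64.1]
force: [-5.1, -6.7, 0.0]
```

End-stop contact at y ≈ 206. I press a little more both ways, settle and look.

```bash
python3 -m crank '[[0,0.0005,0.0005,0,0,0,0],[0,0,0,0,0,0,0],[0,0,0,0,0,0,0]]'| grep -E '^force|pos'; python3 -m crank '[[0,0.0003,0.0003,0,0,0,0],[0,0,0,0,0,0,0],[0,0,0,0,0,0,0],[0,0,0,0,0,0,0],[0,0,0,0,0,0,0],[0,0,0,0,0,0,0]]'
python3 - <<'E'
from h import *
c=r.read_camera('wrist');s=r.read_camera('scene')
a=cv2.resize(c['img'][110:240,200:330],(400,400),interpolation=cv2.INTER_CUBIC)
b=cv2.resize(s['img'][140:230,125:215],(400,400),interpolation=cv2.INTER_CUBIC)
cv2.imwrite('pics/w5.png',np.hstack([a,b]))
E
```

```text
tool_pos: [509.3, 206.3, 64.1]
force: [-6.9, -8.0, 1.8]
clock: 16.5
tool_pos: [509.3, 206.3, 64.1]
tool_rot: [0.0, 0.696, 0.718, -0.003]
force: [-7.4, -9.9, 2.3]
width: 8.0
grasp_force: 30.0
```

View pics/w5.png

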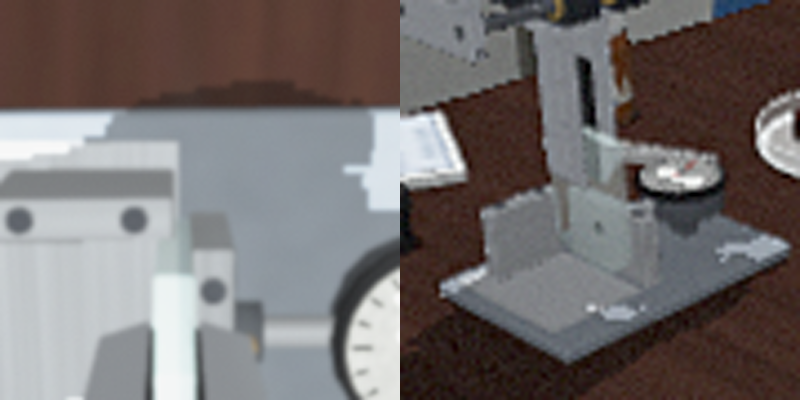

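The picture shows the plate standing flat on the fence (col 195), its side at the stop's face (row 240), still gripped. Forces are about 7 N and 10 N, steady. I hand it in.

```bash
python3 -c "
from plant import r
s=r.state();print(s['force'],s['grasp_force']);print(r.close_job())"
```

```text
[-8.0123699  -9.54911013  3.58369162] 30.008395071490668
the job is handed in; nothing more can be done
None
```

I handed the job in at about 16.6 s: the glass plate stands on the seat, still gripped at 30 N, with wrist forces of about 8 N towards the back fence (spindle spring included) and 10 N towards the end stop; the steel plate was left in its slot, and no verdict or spindle reading came back.

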